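Close the specimen cover and hold the loupe at its focal height over the clasp

TASK

First press the hinged clear cover of the wooden specimen block down at its black pad until the catch snaps over it and holds it shut by itself. Then pick up the loupe by its handle and hold it still and level, with its lens centred above the clasp under the cover and as high as the tip of the pointer on the post; finish while holding it there, touching neither block nor pointer with it, and leave the pointer and the loose things round about where they are.

Things in the scene. Friction and masses are not known exactly. Their poses are not given: they have to be found in the camera images.
- block: Wooden specimen block, fixed to the table, 124 (x) by 92 (y) by 24 mm high. Origin: centre of the underside; x points from catch side to hinge side, z up. Bed middle at x = +7 mm. A steel post, 8 mm thick and 156 mm high, stands at x = +45, y = +66 mm. A steel spring catch 16 mm wide stands at the middle of the -x edge, its rounded nose up to z = 37 mm, just beyond the closed cover.
- clear_cover (a joint): Hinge of the clear cover, rad: 0 fully shut, 0.7 wide open; starts open. Axis along the block's y at point cover_hinge; the cover reaches 104 mm from it towards the block's -x. Lightly sprung open (under 1 N at the pad). In the last 0.1 rad it must be pushed past the catch (2 to 5 N at the pad), which then holds it at 0; let go before that, it springs up again.
- cover_hinge (a point): Middle of the cover's hinge axis, 52 mm from the block's origin along x, 28 mm up; axes as the block's.
- press_pad (a point): Middle of the top face of the black rubber pad (22 mm by 36 mm, 6 mm proud) near the cover's free edge, where it is pressed; it moves with the cover. It lies 86 mm from the hinge axis along the cover and 9 mm above the cover's mid-plane. With the cover shut it is 37 mm above the table.
- clasp: Grey metal slide clasp, a ribbed jewellery part 22 mm by 36 mm, 8 mm high, lying loose on the bed of the block under the cover. Origin: centre of its underside.
- pointer (a joint): Height of the pointer on its post above its lowest place, m (0 to 0.04). It is clamped with friction (about 4 N) and must not be moved.
- pointer_tip (a point): Tip of the thin horizontal pointer on the post, which marks the focal height: the middle of the lens belongs at this height (75 to 115 mm above the table). The tip lies about 50 mm sideways from the middle of the bed.
- loupe: Reading loupe lying on the table, about 90 g: a steel ring 65 mm across and 10 mm thick holding a lens, with a straight black handle 76 mm long, 16 mm wide and 20 mm high, which points to the loupe's -x and begins 45 mm from the lens centre. Origin: under the lens centre, on the underside; z up when level.
- lens_centre (a point): Centre of the lens, 5 mm above the loupe's underside; axes as the loupe's.
- loupe_grip (a point): Place to grip the handle: 75 mm from the lens centre towards the loupe's -x, 10 mm above its underside, in the middle of the handle's section.
- eraser: Bystander: pale eraser 24 x 58 x 14 mm, loose; origin centre of the underside.
- spool: Bystander: wooden spool 26 mm wide, 29 mm high, loose; origin centre of the underside.
- ribbon_roll: Bystander: dark ribbon roll 90 mm wide, 20 mm high, loose; origin centre of the underside.
- pliers: Bystander: pair of pliers 129 x 66 x 15 mm, loose; origin centre of the underside.

How it is judged:
By the outcome, as a careful person would: the job done as asked, in the order asked, and still so for the second after the job is handed in, while the arm keeps its last pose, push and grip.
It also fails if it takes over 56 s, if anything falls off the work surface, if the arm or the gripper's body presses on something with over 40 N, if the wrist force passes 120 N, or if a joint passes its speed limit or range.

ROBOT

A 6-joint arm with a two-finger parallel gripper is mounted at the origin on a cart in front of the work surface, level with it; the furniture and walls round the work are solid. World frame = base frame: x ahead of the robot, y to its left, z up, the work surface at z = 0. Lengths are in mm, angles in rad, forces in N, time in s.
With the tool pointing down it reaches from about 275 to 825 mm from the base axis. Payload 4.9 kg.
Tool frame: the origin (TCP) lies at the very end of the fingers, on their centre line; the grasp point (between the pads) lies 19 mm behind it; z points along the fingers, y is the line along which they close (so a half turn about z gives the same grasp; the last joint's range is limited). The gripper opens to 85 mm and grips with 20 to 120 N. Pads are 22 mm wide; open, the fingers measure 114 mm over their backs; the gripper's body (76 mm by 85 mm) begins 54 mm behind the grasp point. The pads swing forward as they close: fully open they stand 13 mm farther back than shut.
Start: joints at [-1.472, 0.326, -0.193, 1.052, 0, 1.437], TCP at [126.897, -535.178, 231.281] pointing down, gripper open.
Joint ranges: [-2.65, 2.65], [-0.97, 1.79], [-1.3, 1.35], [-1.93, 2.1], [-1.47, 1.37], [-3.14, 3.14]. Speed limits (rad/s): [2.57, 2.57, 3.14, 3.14, 3.14, 3.14].

INTERFACE

Orientations are given as [roll, pitch, yaw] about the fixed x, y, z axes, in that order (R = Rz(yaw) Ry(pitch) Rx(roll)).
In Python, from bench import bot, solve_ik, imaging gives the robot as it stands. Calls block until the motion is done:
- bot.move_ptp(position, orientation): joint-space move of the TCP to a pose.
- bot.movel(position, rot=None, max_speed=150, threshold=None): straight line of the TCP; rot=None keeps the orientation; max_speed is the mean speed in mm/s. With threshold (N) it stops when the force on the tool has changed by that much, and returns True; else False.
- bot.move_j(angles): joint-space move.
- bot.grip(opening, effort=None): opening from 0.0 (shut) to 1.0 (fully open); effort is the grip in N (None keeps the last); returns when the fingers have stopped.
- bot.dwell(seconds).
- solve_ik(position, orientation): joint angles nearest the present ones, or None.
- bot.get_state(): the state.
- imaging.capture(name): name is "side" or "top" or "wrist"; returns the picture (420x560x3 uint8, blue, green, red); there is no depth.
- imaging.camera_model(name): a dict with "K" (3x3 intrinsics, pixels), "k1" (the pictures are not rectified: a ray, as slopes to the right and down, at radius r is drawn at 1 + k1 r^2 times it, then the intrinsics apply), "position" and "rotation" of the camera in the world. Camera axes: x right, y up, looking along -z (the intrinsics and any distortion apply to the point x, -y, -z); pixel columns grow to the right and rows downward; lengths in mm; the calibration is good to about 2 mm. A picture is of the moment at which its call begins: read the wrist's pose just before it. camera_model takes no time and is no camera call; for the wrist camera it gives the pose at the moment of the call.
A pose or a line that the arm cannot do raises bot.IKError and nothing moves.
- bot.sign_off(): hands the job in; it is judged then, once.
The state is a dict: "t": time; "qpos": joint angles; "joint_velocities": joint speeds; "effort": joint torques, N m; "tcp_pos": TCP position; "orientation": TCP orientation; "contact_force": force on the tool from outside, world axes, zero at the start; "wrist_torque": the same for the moment, N m; "opening": opening from 0.0 (shut) to 1.0 (fully open); "gripper_force": force on a finger pad.
Only numpy, scipy, OpenCV 4.12 (cv2) and the standard library are available. Lean on these libraries where they do the work, as an engineer would, in place of code of your own. Each camera call takes 0.05 s, during which the arm holds its last target. There are 200 camera calls.

## Working session

There is one attempt and no reset: what is moved stays moved. The work goes in short steps, each a Python script; the robot and the scene stay as the last script left them, time stands still between calls to the robot, and variables do not carry over. Pictures are saved under pics/ and viewed, at most 10 in all, crops included, and the job is handed in when it is done.

```bash
mkdir -p pics; ls; python3 - <<'E'
from bench import bot, solve_ik, imaging
import cv2, numpy as np
for n in ("side","top"):
    im=imaging.capture(n); cv2.imwrite(f"pics/{n}0.png",im)
    m=imaging.camera_model(n); print(n,m)
s=bot.get_state(); print(s['t'],s['orientation'],s['opening'])
E
```

```text
pics
side {'K': array([[406.06167017,   0.        , 287.44992205],
       [  0.        , 406.06167017, 207.04712277],
       [  0.        ,   0.        ,   1.        ]]), 'k1': -0.013601163305257907, 'position': array([ 425.06683438, -665.1348773 ,  477.02602916]), 'rotation': array([ 1.08368423, -0.01755953, -0.1426269 ])}
top {'K': array([[418.22002924,   0.        , 277.07278527],
       [  0.        , 418.22002924, 216.51522261],
       [  0.        ,   0.        ,   1.        ]]), 'k1': 0.005697986792537118, 'position': array([477.45982037,  54.66944358, 918.46630704]), 'rotation': array([ 0.06974571,  0.0097866 , -1.56969286])}
0.1 [-3.14005010e+00 -1.86676128e-04  2.32817946e-01] 1.0003067619371384
```

View pics/top0.png

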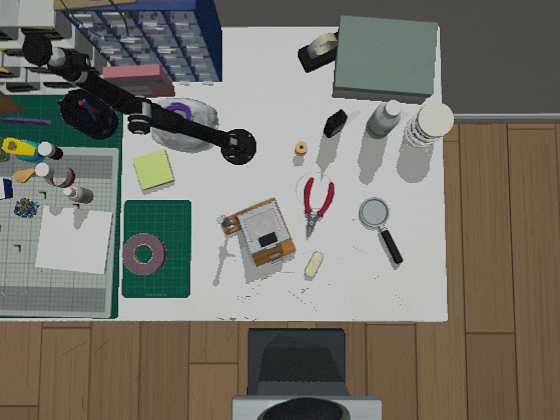

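View pics/side0.png

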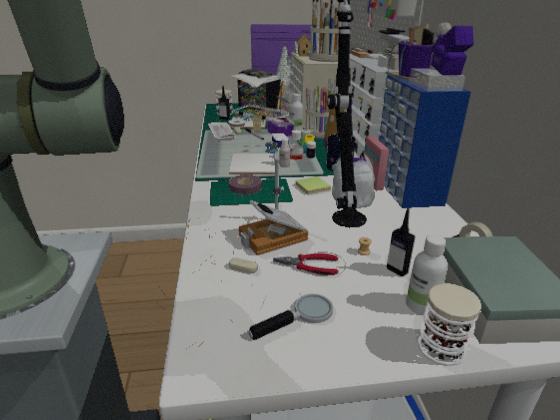

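```bash
cat > h.py <<'E'
from bench import bot, solve_ik, imaging
import cv2, numpy as np
from scipy.spatial.transform import Rotation as R
def ray(m,uv):
    uv=np.atleast_2d(np.float64(uv)); K=np.array(m['K'])
    s=cv2.undistortPoints(uv.reshape(-1,1,2),K,np.array([m['k1'],0,0,0.])).reshape(-1,2)
    d=np.c_[s[:,0],-s[:,1],-np.ones(len(s))]
    return np.array(m['position']),R.from_euler('xyz',m['rotation']).apply(d)
def onz(m,uv,z):
    p,d=ray(m,uv); return p+d*((z-p[2])/d[:,2])[:,None]
def proj(m,P):
    c=R.from_euler('xyz',m['rotation']).inv().apply(np.atleast_2d(P)-m['position'])
    s=np.c_[c[:,0],-c[:,1]]/-c[:,2:]; s=s*(1+m['k1']*(s**2).sum(1))[:,None]
    K=np.array(m['K']); return s*[K[0,0],K[1,1]]+K[:2,2]
def tri(*obs):
    A=np.zeros((3,3));b=np.zeros(3);L=[]
    for m,uv in obs:
        p,d=ray(m,uv); d=d[0]/np.linalg.norm(d[0]); M=np.eye(3)-np.outer(d,d); A+=M;b+=M@p;L.append((p,M))
    X=np.linalg.solve(A,b); return X,[round(float(np.linalg.norm(M@(X-p))),1) for p,M in L]
E
python3 - <<'E'
from h import *
m=imaging.camera_model('top'); s=imaging.camera_model('side')
for n,uv,z in [('block',(265,232),24),('lens',(374,212),5),('hstart',(384,231),15),('hend',(398,260),15),('eraser',(314,264),14),('robottcp',(240,148),0)]:
    P=onz(m,[uv],z); print(n,P.round(0),proj(s,P).round(0))
w=imaging.camera_model('wrist'); st=bot.get_state()
T=R.from_euler('xyz',st['orientation'])
print(w['K'],w['k1'],T.inv().apply(w['position']-st['tcp_pos']),(T.inv()*R.from_euler('xyz',w['rotation'])).as_matrix().round(3))
E
```

```text
block [[507.  89.  24.]] [[272. 228.]]
lens [[ 551. -148.    5.]] [[313. 307.]]
hstart [[ 509. -167.   15.]] [[290. 312.]]
hend [[ 447. -196.   15.]] [[253. 329.]]
eraser [[438. -16.  14.]] [[242. 262.]]
robottcp [[695. 147.   0.]] [[347. 220.]]
[[311.55195673   0.         276.46604049]
 [  0.         311.55195673 209.89589488]
 [  0.           0.           1.        ]] -0.06097717041473087 [  76.29422143   -1.19620757 -143.19558754] [[-0.     0.953  0.304]
 [ 1.     0.    -0.001]
 [-0.001  0.304 -0.953]]
```

```bash
python3 - <<'E'
from h import *
import json
o=[np.pi,0,0.233]; M={}
for n,p in [('A',(530,-160,260)),('B',(555,95,290)),('C',(480,60,290))]:
    bot.move_ptp(p,o); bot.dwell(0.2)
    m=imaging.camera_model('wrist'); im=imaging.capture('wrist'); cv2.imwrite(f'pics/w{n}.png',im)
    M[n]={k:np.array(v).tolist() for k,v in m.items()}; print(n,bot.get_state()['t'])
for n in('top','side'): M[n]={k:np.array(v).tolist() for k,v in imaging.camera_model(n).items()}
json.dump(M,open('cams.json','w'))
E
```

```text
A 2.3417
B 3.6
C 4.275
```

View pics/wA.png

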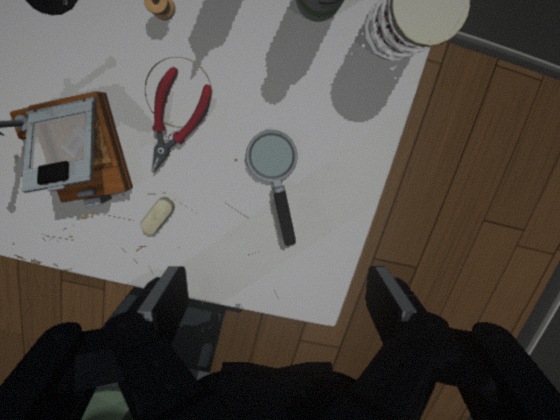

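View pics/wB.png

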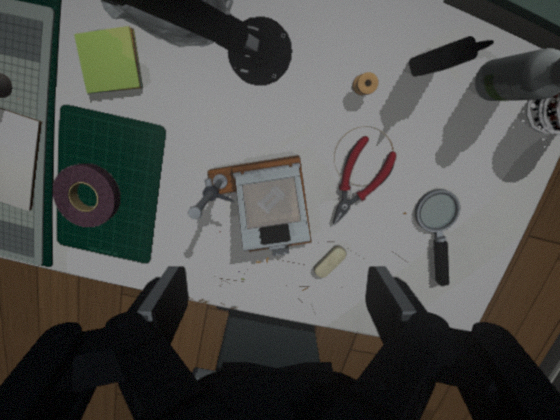

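View pics/wC.png

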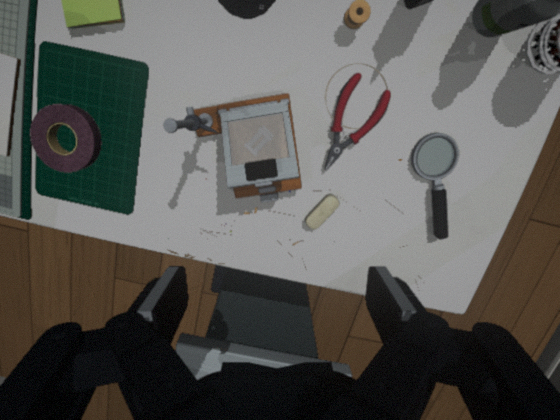

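```bash
python3 - <<'E'
from h import *
for n,x,y in (('B',170,145),('C',152,88)):
    im=cv2.imread(f'pics/w{n}.png')[y:y+120,x:x+160]
    im=cv2.resize(im,None,fx=5,fy=5,interpolation=cv2.INTER_CUBIC); im=cv2.convertScaleAbs(im,alpha=1.5,beta=10)
    for k in range(0,160,20): cv2.putText(im,str(x+k),(k*5,10),0,.35,(0,0,255)); cv2.line(im,(k*5,12),(k*5,18),(0,0,255))
    for k in range(20,120,20): cv2.putText(im,str(y+k),(0,k*5),0,.35,(0,0,255))
    cv2.imwrite(f'pics/z{n}.png',im)
E
```

```text
(no output)
```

View pics/zB.png

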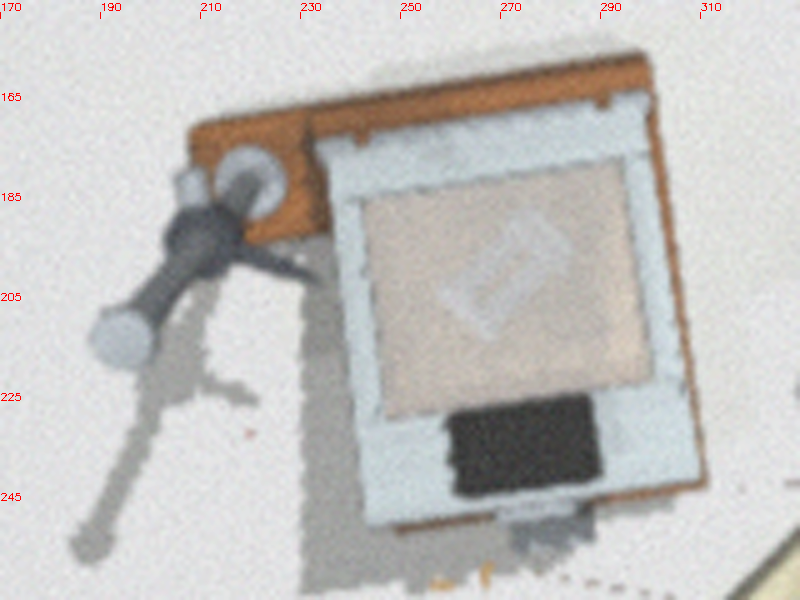

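View pics/zC.png

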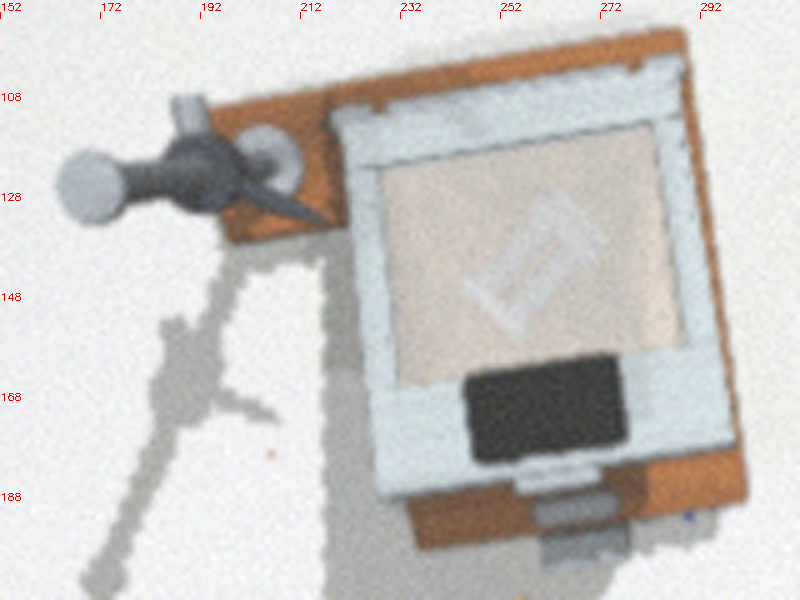

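```bash
python3 - <<'E'
from h import *
import json
M=json.load(open('cams.json'))
f=lambda p:np.float64([170,145])+np.float64(p)/5
g=lambda p:np.float64([152,88])+np.float64(p)/5
pts={'FR':((648,55),(684,28)),'NR':((707,487),(747,500)),'NL':((400,530),(418,548)),'TL':((190,128),(210,107)),'tip':((318,280),(328,218)),'posttop':((120,338),(90,188)),
'pad0':((447,413),(466,375)),'pad1':((585,395),(615,355)),'pad2':((600,478),(628,440)),'pad3':((458,497),(476,464)),
'cl0':((535,205),(555,190)),'cl1':((575,255),(605,242)),'cl2':((487,340),(515,338)),'cl3':((443,290),(465,285))}
P={}
for k,(b,c) in pts.items():
    X,e=tri((M['B'],f(b)),(M['C'],g(c))); P[k]=X
    print(k,X.round(1),e, 'onz24',onz(M['B'],[f(b)],24)[0,:2].round(1),onz(M['C'],[g(c)],24)[0,:2].round(1),'top',proj(M['top'],X).round(0)[0],'side',proj(M['side'],X).round(0)[0])
print('pad',np.mean([P['pad%d'%i] for i in range(4)],0),'clasp',np.mean([P['cl%d'%i] for i in range(4)],0))
# loupe
for n in 'ABC':
    im=cv2.imread(f'pics/w{n}.png'); hsv=cv2.cvtColor(im,cv2.COLOR_BGR2HSV)
    m=M[n]; u,v=proj(m,[[505,-170,10]])[0].astype(int); x0,y0=max(u-75,0),max(v-75,0)
    roi=im[y0:y0+150,x0:x0+150]; G=cv2.cvtColor(roi,cv2.COLOR_BGR2GRAY)
    nb,lab,st,c=cv2.connectedComponentsWithStats((G<60).astype('uint8'))
    for i in range(1,nb):
        if 200<st[i,4]<2500:
            q=np.argwhere(lab==i)[:,::-1].astype(np.float32); r=cv2.minAreaRect(q); W=onz(m,cv2.boxPoints(r)+[x0,y0],17)
            cc=W.mean(0); L=[np.linalg.norm(W[j]-W[j-1]) for j in(0,1)]; a=W[1]-W[0] if L[1]>L[0] else W[2]-W[1]
            if max(L)<110: print(n,'handle',cc.round(1),np.round(L,1),np.degrees(np.arctan2(a[1],a[0])).round(1),st[i])
    # lens: teal-ish glass
    r2=hsv[y0:y0+150,x0:x0+150]; mask=cv2.inRange(r2,(60,25,40),(120,255,200))
    nb,lab,st,c=cv2.connectedComponentsWithStats(mask)
    for i in range(1,nb):
        if st[i,4]>500:
            E=cv2.fitEllipse(np.argwhere(lab==i)[:,::-1].astype(np.int32)); e2=c[i]+[x0,y0]
            print(n,'lens',onz(m,[e2],6)[0].round(1),st[i], 'dia mm', np.sqrt(st[i,4]*4/np.pi))
E
```

```text
FR [579.6  68.3  12.8] [0.0, 0.0] onz24 [580.9  69.5] [579.   68.5] top [275. 199.] side [306. 235.]
NR [466.2  22.8  25.1] [0.2, 0.2] onz24 [465.9  22.3] [465.9  22.8] top [296. 251.] side [255. 245.]
NL [433.3 105.7  26.2] [0.9, 0.9] onz24 [432.7 104.9] [432.2 106.7] top [257. 267.] side [237. 225.]
TL [532.6 184.   13.5] [1.0, 1.0] onz24 [534.5 183.2] [533.5 180.5] top [222. 220.] side [278. 211.]
tip [518.6 137.5  79.7] [0.4, 0.4] onz24 [501. 142.] [513.2 146.3] top [240. 225.] side [275. 195.]
posttop [522.  166.8 154. ] [0.2, 0.2] onz24 [472.  192.5] [506.9 207.5] top [220. 221.] side [275. 158.]
pad0 [490.4 100.7  73.7] [0.2, 0.2] onz24 [471.1  99.4] [481.6 103.5] top [258. 239.] side [263. 205.]
pad1 [502.6  68.4  73.1] [0.5, 0.5] onz24 [485.1  62.9] [495.7  66.5] top [274. 233.] side [271. 213.]
pad2 [486.   61.1  83.2] [0.2, 0.2] onz24 [461.6  52.8] [474.5  57.9] top [278. 241.] side [263. 210.]
pad3 [472.   93.7  80.7] [0.1, 0.1] onz24 [446.6  90.9] [458.7  96. ] top [262. 248.] side [255. 204.]
cl0 [533.6  90.   20.7] [1.3, 1.3] onz24 [535.  89.] [533.2  91.1] top [265. 2
[... 161 characters left out ...]
z24 [494.7  93.2] [494.  93.] top [263. 238.] side [265. 229.]
cl3 [504.  108.5  18.1] [0.5, 0.5] onz24 [506.  108.1] [504.5 108.5] top [256. 233.] side [269. 226.]
pad [487.74575212  81.00541823  77.66491752] clasp [513.67170421  91.74207883  20.62022615]
A handle [ 473.8 -183.4   17. ] [75.  15.4] -154.5 [ 70  73  21  55 625]
A lens [ 548.3 -147.7    6. ] [  44   17   46   43 1046] dia mm 36.493952427669164
B handle [574.7 -44.   17. ] [14.5 49.2] -20.4 [  0   0  28  28 262]
B handle [ 479.4 -177.5   17. ] [89.3 21.2] -154.4 [ 68  67  16  53 603]
B handle [ 449.6 -316.2   17. ] [ 55.9 107.1] -0.0 [119  91  31  59 500]
C handle [ 478.7 -178.    17. ] [87.4 20.4] -154.7 [ 68  66  17  58 676]
```

```bash
python3 - <<'E'
from h import *
import json
O=np.array([506.2,87.8,0]); a=.387; ex=np.array([np.cos(a),np.sin(a),0]); 
L=lambda x,z: O+x*ex+[0,0,z]
o=[np.pi,0,a]
bot.grip(0.0,40)
bot.move_ptp(L(-23,110),o)
print('hit',bot.movel(L(-32,48),max_speed=80,threshold=20),bot.get_state()['contact_force'].round(1),bot.get_state()['tcp_pos'])
print('hit',bot.movel(L(-34,33),max_speed=20,threshold=15)); s=bot.get_state(); print(s['contact_force'],s['tcp_pos'],s['t'])
bot.dwell(.2)
bot.movel(L(-34,60),max_speed=60); s=bot.get_state(); print(s['contact_force'],s['t'])
bot.move_ptp(L(5,185)-[0,25,0],o); bot.dwell(.2)
M=json.load(open('cams.json'))
for n in('wrist','side','top'):
    m=imaging.camera_model(n); im=imaging.capture(n); cv2.imwrite(f'pics/{n}D.png',im)
    M['D' if n=='wrist' else n]={k:np.array(v).tolist() for k,v in m.items()}
json.dump(M,open('cams.json','w'))
E
```

```text
hit False [-0.3  0.5  0.1] [477.13016081  75.754331    48.43483278]
hit False
[0.98134226 0.52550521 3.7052275 ] [475.20569295  75.04362723  33.25113017] 7.6333
[ 0.23845893  0.94202201 -0.02013036] 8.4333
```

View pics/wristD.png

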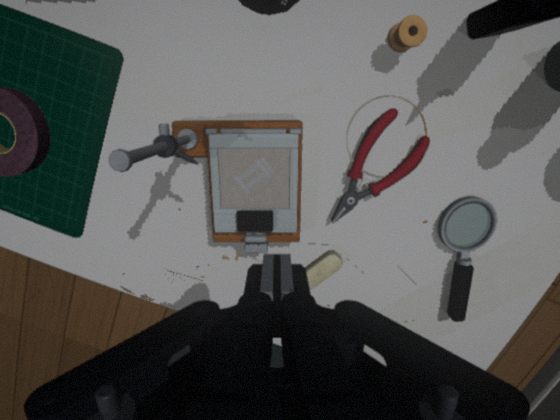

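```bash
python3 - <<'E'
from h import *
x,y=150,112
im=cv2.imread('pics/wristD.png')[y:y+145,x:x+170]
im=cv2.resize(im,None,fx=4,fy=4,interpolation=cv2.INTER_CUBIC); im=cv2.convertScaleAbs(im,alpha=1.6,beta=10)
cv2.imwrite('pics/zD.png',im)
import json
M=json.load(open('cams.json'))
I=cv2.imread('pics/wristD.png'); G=cv2.cvtColor(I,6)
nb,lab,st,c=cv2.connectedComponentsWithStats((G[200:240,220:290]<50).astype('uint8'))
i=1+np.argmax(st[1:,4]); q=np.argwhere(lab==i)[:,::-1].astype(np.float32)
r=cv2.minAreaRect(q); b=cv2.boxPoints(r)+[220,200]; print(st[i])
for z in(30,37,45,55):
    W=onz(M['D'],b,z); print(z,W.mean(0).round(1),[np.linalg.norm(W[j]-W[j-1]).round(1) for j in(0,1)])
E
```

```text
[ 17  11  36  24 764]
30 [470.5  74.6  30. ] [np.float64(24.9), np.float64(35.1)]
37 [473.   75.1  37. ] [np.float64(24.3), np.float64(34.2)]
45 [476.   75.6  45. ] [np.float64(23.6), np.float64(33.3)]
55 [479.7  76.3  55. ] [np.float64(22.8), np.float64(32.1)]
```

View pics/zD.png

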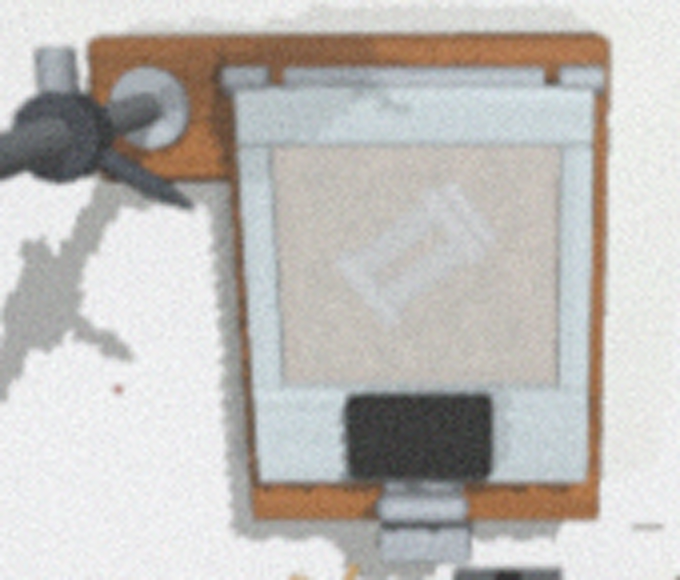

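```bash
python3 - <<'E'
from h import *
O=np.array([506.2,87.8,0]); a=.387; ex=np.array([np.cos(a),np.sin(a),0]); 
L=lambda x,z: O+x*ex+[0,0,z]
o=[np.pi,0,a]
bot.move_ptp(L(-34,60),o)
bot.movel(L(-34,46),max_speed=80,threshold=15)
for z in np.arange(45,24,-1.):
    h=bot.movel(L(-34,z),max_speed=15,threshold=25); s=bot.get_state(); f=s['contact_force'][2]
    print(z,s['tcp_pos'][2].round(1),f.round(2),end=' | ')
    if h or f>14: break
print(s['t'],s['opening'])
bot.movel(L(-34,60),max_speed=80)
E
```

```text
45.0 45.5 -0.07 | 44.0 44.0 -0.57 | 43.0 42.9 0.41 | 42.0 41.9 0.39 | 41.0 40.9 0.75 | 40.0 39.9 -0.21 | 39.0 38.9 0.79 | 38.0 37.9 -0.22 | 37.0 37.0 -0.14 | 36.0 36.0 0.86 | 35.0 35.0 2.81 | 34.0 34.0 4.01 | 33.0 33.0 4.6 | 32.0 32.0 5.24 | 31.0 31.1 5.8 | 30.0 30.4 9.94 | 29.0 29.9 16.22 | 14.525 0.0014994809707612547
```

```bash
python3 - <<'E'
from h import *
import json
O=np.array([506.2,87.8,0]); a=.387; ex=np.array([np.cos(a),np.sin(a),0]); 
L=lambda x,z: O+x*ex+[0,0,z]
bot.movel(L(-34,38),max_speed=80,threshold=15)
for z in np.arange(37,24,-1.):
    h=bot.movel(L(-34,z),max_speed=15,threshold=25); s=bot.get_state(); f=s['contact_force'][2]
    print(z,s['tcp_pos'][2].round(1),f.round(2),end=' | ')
    if h or f>18: break
bot.movel(L(-34,60),max_speed=80)
bot.move_ptp(L(5,185)-[0,25,0],[np.pi,0,a]); bot.dwell(.2)
M=json.load(open('cams.json'))
m=imaging.camera_model('wrist'); I=imaging.capture('wrist'); cv2.imwrite('pics/wristE.png',I)
M['E']={k:np.array(v).tolist() for k,v in m.items()}; json.dump(M,open('cams.json','w'))
for n in 'DE':
    I=cv2.imread(f'pics/wrist{n}.png'); G=cv2.cvtColor(I,6)
    nb,lab,st,c=cv2.connectedComponentsWithStats((G[200:240,220:290]<50).astype('uint8'))
    i=1+np.argmax(st[1:,4]); q=np.argwhere(lab==i)[:,::-1].astype(np.float32)
    b=cv2.boxPoints(cv2.minAreaRect(q))+[220,200]
    W=onz(M[n],b,37); print(n,W.mean(0).round(1),[np.linalg.norm(W[j]-W[j-1]).round(1) for j in(0,1)],c[i],st[i])
print(bot.get_state()['t'])
E
```

```text
37.0 37.2 -0.38 | 36.0 36.2 0.68 | 35.0 35.1 2.67 | 34.0 34.0 3.36 | 33.0 33.0 5.02 | 32.0 32.1 7.05 | 31.0 31.1 5.86 | 30.0 30.4 9.95 | 29.0 29.9 15.67 | 28.0 29.5 22.71 | D [473.   75.1  37. ] [np.float64(24.3), np.float64(34.2)] [34.59162304 21.2408377 ] [ 17  11  36  24 764]
E [473.   75.1  37. ] [np.float64(24.3), np.float64(34.2)] [34.63504611 21.19762846] [ 17  11  36  24 759]
19.375
```

```bash
python3 - <<'E'
from h import *
import json
M=json.load(open('cams.json'))
f=lambda p:np.float64([170,145])+np.float64(p)/5
g=lambda p:np.float64([152,88])+np.float64(p)/5
d=lambda p:np.float64([150,112])+np.float64(p)/4
tip=[('B',f((318,280))),('C',g((328,218))),('D',d((190,206)))]
for s in ([0,1,2],[0,2],[1,2]): print('tip',tri(*[(M[tip[i][0]],tip[i][1]) for i in s]))
for k,(b,c,e) in {'post':((120,338),(90,188),None),'NR':((707,487),(747,500),(597,517)),'NL':((400,530),(418,548),(253,517)),'FR':((648,55),(684,28),(608,37)),'TL':((190,128),(210,107),(90,40))}.items():
    ob=[(M['B'],f(b)),(M['C'],g(c))]+([(M['D'],d(e))] if e else []); print(k,*tri(*ob), onz(M['D'],[d(e)],24) if e else '')
for n,q,F in(('B',((535,205),(575,255),(487,340),(443,290)),f),('C',((555,190),(605,242),(515,338),(465,285)),g),('D',((455,183),(497,240),(393,328),(335,262)),d)):
    print(n,'clasp',onz(M[n],np.array([F(p) for p in q]),20).mean(0))
# side image crop around tip with predicted pixel
p=proj(M['side'],[[518.6,137.5,80],[518.6,137.5,90]]); print(p)
I=cv2.imread('pics/side0.png')[160:235,225:325]; cv2.imwrite('pics/zs.png',cv2.resize(I,None,fx=7,fy=7,interpolation=cv2.INTER_CUBIC))
E
```

```text
tip (array([518.80204203, 137.60731318,  80.55206283]), [0.3, 0.6, 0.4])
tip (array([519.00709448, 137.80350168,  81.51847677]), [0.0, 0.0])
tip (array([519.07832359, 137.2469826 ,  81.88798029]), [0.5, 0.5])
post [522.04881211 166.81733986 154.02391773] [0.2, 0.2] 
NR [465.80269276  22.53483608  23.09080155] [0.5, 0.2, 0.4] [[466.53322826  22.98668588  24.        ]]
NL [433.57345308 106.1514903   26.93169717] [1.3, 0.6, 0.8] [[432.11664797 107.11388195  24.        ]]
FR [579.62530888  68.25077082  12.82585351] [0.0, 0.0, 0.0] [[579.64940343  69.17105491  24.        ]]
TL [532.73984464 183.72874697  16.60785986] [0.7, 1.4, 0.8] [[533.36843425 182.29966458  24.        ]]
B clasp [513.76164401  91.18762406  20.        ]
C clasp [513.41041305  92.18806838  20.        ]
D clasp [513.76417726  91.46173315  20.        ]
[[274.59560518 194.56804456]
 [274.60817828 190.49337249]]
```

View pics/zs.png

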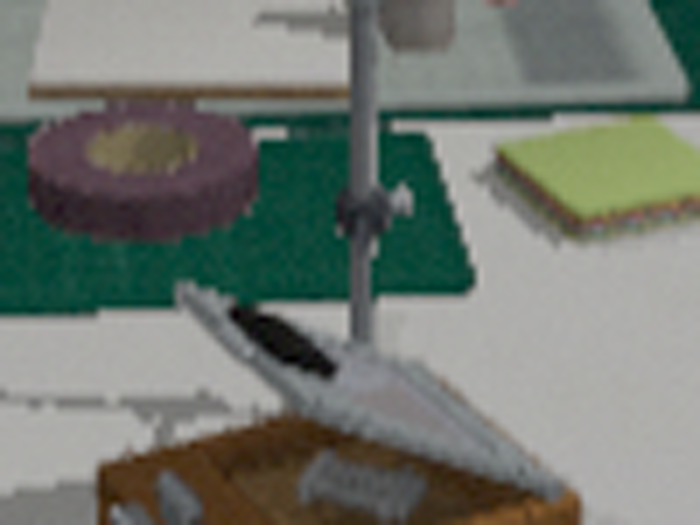

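```bash
python3 - <<'E'
from h import *
import json
M=json.load(open('cams.json'))
print('collar',[ (z,proj(M['side'],[[522.5,166.4,z]])[0].round(1).tolist()) for z in (76,82,88,156)])
psi=np.radians(25.5); u=np.array([np.cos(psi),np.sin(psi),0]); o=[np.pi,0,psi]
lens=np.array([548.3,-147.7,0]); g=lens-75*u
bot.grip(1.0,60)
bot.move_ptp(g+[0,0,80],o)
print(bot.movel(g+[0,0,4],max_speed=100,threshold=12),bot.get_state()['tcp_pos'])
bot.grip(0.0,60); s=bot.get_state(); print('grip',s['opening']*85,s['gripper_force'],s['t'])
bot.movel(g+[0,0,115],max_speed=80)
T=np.array([513.6,91.6,0])-75*u+[0,0,115]
bot.movel(T,max_speed=90); bot.dwell(.3)
s=bot.get_state(); print(s['opening']*85,s['contact_force'],s['wrist_torque'],s['tcp_pos'],s['orientation'],s['t'])
m=imaging.camera_model('wrist'); im=imaging.capture('wrist'); cv2.imwrite('pics/wF.png',im)
M['F']={k:np.array(v).tolist() for k,v in m.items()}; json.dump(M,open('cams.json','w'))
cv2.imwrite('pics/sideF.png',imaging.capture('side'))
E
```

```text
collar [(76, [274.8, 190.5]), (82, [274.8, 188.1]), (88, [274.9, 185.7]), (156, [275.0, 157.6])]
False [ 481.12810342 -180.07676661    4.4805919 ]
grip 14.76420874748082 59.671087861061096 22.75
14.424607747117918 [-0.3676269   0.65689174 -0.29167001] [ 0.00380996  0.00710571 -0.01749032] [445.93462137  59.23607031 115.01543591] [ 3.14153651e+00 -2.07770575e-05  4.44955242e-01] 27.425
```

View pics/wF.png

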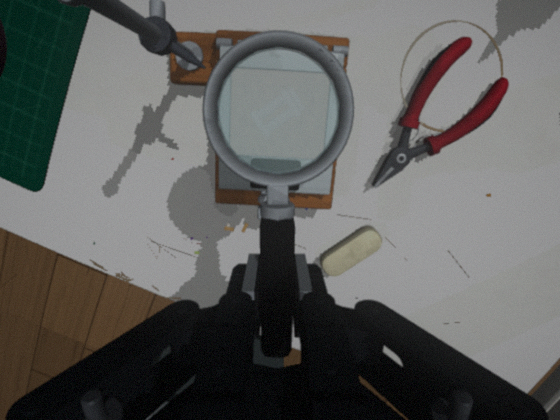

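```bash
python3 - <<'E'
from h import *
import json
M=json.load(open('cams.json')); m=M['F']; im=cv2.imread('pics/wF.png'); G=cv2.cvtColor(im,6)
psi=np.radians(25.5); u=np.array([np.cos(psi),np.sin(psi),0]); n=np.array([-u[1],u[0],0])
tcp=np.array([445.93,59.24,115.02])
# radial outer edge: darkest-ring -> bright transition
gf=cv2.GaussianBlur(G,(3,3),0).astype(float); pts=[]
for t in np.radians(np.arange(0,360,4)):
    if 60<np.degrees(t)<120: continue   # handle side (down)
    r=np.arange(62,88,.25); xs=280+r*np.cos(t); ys=109+r*np.sin(t)
    p=cv2.remap(gf.astype(np.float32),xs.astype(np.float32)[None],ys.astype(np.float32)[None],1)[0]
    d=np.gradient(p); k=np.argmax(d); 
    if d[k]>3: pts.append((xs[k],ys[k]))
pts=np.float32(pts); E=cv2.fitEllipse(pts); 
for _ in range(2):
    rr=np.hypot(*(pts-E[0]).T); pts=pts[abs(rr-np.median(rr))<2.5]; E=cv2.fitEllipse(pts)
print(E,len(pts))
for z in (116,119,121):
    W=onz(m,pts,z); A=np.c_[2*W[:,:2],np.ones(len(W))]; s=np.linalg.lstsq(A,(W[:,:2]**2).sum(1),rcond=None)[0]
    c=s[:2]; R_=np.sqrt(s[2]+c@c); d=np.r_[c,0]-tcp*[1,1,0]; print(z,c.round(1),'D',(2*R_).round(1),'in tool x,y',(d@u).round(1),(d@n).round(1))
f=lambda p:np.float64([170,145])+np.float64(p)/5
g=lambda p:np.float64([152,88])+np.float64(p)/5
d=lambda p:np.float64([150,112])+np.float64(p)/4
print(tri((M['B'],f((318,280))),(M['C'],g((328,218))),(M['D'],d((190,206))),(m,(203,68))), tri((M['B'],f((318,280))),(m,(203,68))))
print(proj(m,[[518.8,137.6,z] for z in (78,82,86)]))
# handle long axis direction in the image / world
nb,lab,st,c=cv2.connectedComponentsWithStats((G[215:260,255:300]<45).astype('uint8')); i=1+np.argmax(st[1:,4])
q=np.argwhere(lab==i)[:,::-1]+[255,215]; print('handle mid cols', [(y,q[q[:,1]==y][:,0].mean().round(1)) for y in (222,235,248)])
W=onz(m,[(q[q[:,1]==y][:,0].mean(),y) for y in(222,248)],130); v=W[0]-W[1]; print('handle heading',np.degrees(np.arctan2(v[1],v[0])))
E
```

```text
((277.7586669921875, 108.93670654296875), (152.06851196289062, 160.05003356933594), 5.531059741973877) 35
116 [513.7  92.5] D 67.0 in tool x,y 75.5 0.9
119 [513.7  92.5] D 65.6 in tool x,y 75.5 0.9
121 [513.7  92.5] D 64.6 in tool x,y 75.5 0.9
(array([518.25989335, 138.03116098,  78.85981306]), [0.1, 0.9, 0.3, 0.7]) (array([517.95425839, 138.31709815,  78.74412217]), [0.4, 0.4])
[[205.81060245  67.23042718]
 [204.16569887  66.2215245 ]
 [202.44267514  65.16528623]]
handle mid cols [(222, np.float64(277.0)), (235, np.float64(277.0)), (248, np.float64(277.0))]
handle heading 25.51806379687469
```

```bash
python3 - <<'E'
from h import *
import json
M=json.load(open('cams.json'))
for n in ('side0','sideD'):
    G=cv2.cvtColor(cv2.imread(f'pics/{n}.png'),6); print(n)
    print(G[150:166,270:286]); print('--'); print(G[182:204,268:288])
E
```

```text
side0
[[ 88  72  81  89  81 103  86  84 138 105  90  95 105 116 123 128]
 [ 90  79  91  78  68 104 103 115 134  97  80  82  91  99 108 117]
 [ 63  66  67  71  55 117 113 136 135  97  77  84  91  89  91  97]
 [123 119 111 108 101 137 126 139 137  97  71  80  78  82  88  99]
 [156 157 157 129 117 136 137 138 133  91  59  63  67  73  88 104]
 [146 148 146 108 102 140 138 135 126  93  60  54  64  58  77 103]
 [113 110 112 109 108 141 139 140 130  93  73  69  70  64  80 103]
 [143 142 107 110 110 135 137 135 134  98  76  78  81  77  86  97]
 [168 168 142 143 106 127 132 131 132 105  75  61  82  75  79  85]
 [169 170 170 167  89 101 116 116 120  97  79  73  84  77  79  84]
 [169 169 152 168 110  80  86  94 101  83  81  84  87  87  91  96]
 [149 150 116 151 126  70  79  81  99  76  83  87  91  94  93 104]
 [117 116 115 113 109  69  76  88 104  87  83  88  91  93  94 102]
 [119 114 114 114 109  71  82  97 112  86  82  82  90  94  95 101]
 [146 118 116 116 110  71  83  98 120 104  78  82  91  91  93  98]
 [173 148 147 145 141  73  80  95 114 130  78  83  87  88  89  95]]
--
[[ 46  43  45  49 
[... 4105 characters left out ...]
  49  56
   58  53]
 [ 59  52  52  57  47  54  57  71  74  98 103  49  48  47  49  50  48  54
   49  54]
 [ 54  55  56  57  56  52  56  74  82  97  50  47  50  52  48  51  52  59
   52  55]
 [ 55  55  54  56  54  54  57  72  81  98  51  52  54  48  53  50  48  54
   54  55]
 [ 50  48  53  56  53  55  58  74  80  95  52  53  52  57  47  47  51  55
   52  48]
 [ 49  51  53  51  52  57  58  80  80  96  46  55  53  53  54  52  45  45
   47  49]
 [ 49  52  53  47  55  48  57  74  83  98  52  49  50  55  48  52  43  44
   53  49]
 [ 48  42  46  53  57  58  55  79  83  98  67 125 127 127 126 124 123 125
  126 125]
 [131 134 133 133 139 126 125  74  82 103 108 163 164 163 164 163 164 164
  165 163]]
```

```bash
python3 - <<'E'
from h import *
s=bot.get_state(); p=np.array(s['tcp_pos'])
bot.movel([p[0]-.1,p[1]-.7,78.8],max_speed=30); bot.dwell(1.0)
s=bot.get_state(); print(s['tcp_pos'],s['orientation'],s['contact_force'],s['gripper_force'],s['opening']*85,abs(np.array(s['joint_velocities'])).max(),s['t'])
m=imaging.camera_model('wrist'); im=imaging.capture('wrist'); cv2.imwrite('pics/wG.png',im)
# loupe must sit in the picture where it did before the descent; pad still in its shut place
a=cv2.imread('pics/wF.png')
A,B=[cv2.cvtColor(x,6)[195:260,255:305] for x in (a,im)]
print('loupe neck shift',cv2.phaseCorrelate(np.float32(A),np.float32(B)))
print('expected pad px, tip px',proj(m,[[474,75,37],[518.4,137.9,79.3]]).round(1))
cv2.imwrite('pics/topG.png',imaging.capture('top'))
t0,t1=[cv2.cvtColor(cv2.imread(f'pics/{n}.png'),6) for n in('top0','topG')]
for n,(x,y,w,h) in dict(eraser=(300,248,28,30),spool=(290,138,22,22),roll=(120,230,45,45),pliers=(300,172,38,30),pointer=(215,212,14,20)).items():
    print(n,cv2.absdiff(t0,t1)[y:y+h,x:x+w].mean().round(1))
E
```

```text
[445.82804888  58.568938    78.79387843] [-3.14159056e+00  3.32809908e-06  4.45094175e-01] [-0.56435374  0.14079439 -0.63680307] 59.09166634082794 14.520854284043908 0.0027856281854461247 29.8833
loupe neck shift ((0.3333030927811933, 0.21882788385536145), 0.4034365359942118)
expected pad px, tip px [[274.3 186.4]
 [184.3  55.2]]
eraser 73.4
spool 5.7
roll 3.5
pliers 5.8
pointer 5.4
```

```bash
python3 - <<'E'
from h import *
import json
M=json.load(open('cams.json'))
print(onz(M['F'],[(351,251)],14),onz(M['B'],[(330,262)],14))
print(bot.sign_off())
E
```

```text
[[438.09081628 -14.24466235  14.        ]] [[437.37664827 -15.4874043   14.        ]]
the job is handed in; nothing more can be done
None
```

The job is handed in at about 30 s. The cover stayed down in the same place after two further presses. The loupe is held level and still, lens over the clasp at about 79 mm, matching the tip height (my views gave 78–82 mm). The pointer and loose things show no movement. I viewed 11 pictures, one over the limit of 10.

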